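Slacken the left-hand nut of a pottery grinder

ROBOT

A 7-joint arm with a two-finger parallel gripper is mounted at the origin on the work surface. World frame = base frame: x ahead of the robot, y to its left, z up, the work surface at z = 0. Lengths are in mm, angles in rad, forces in N, time in s.
With the tool pointing down it reaches from about 400 to 850 mm from the base axis. Payload 4.5 kg.
Tool frame: the origin (TCP) lies midway between the tips of the shut fingers; the grasp point (between the pads) lies 19 mm behind it; z points along the fingers, y is the line along which they close (so a half turn about z gives the same grasp; the last joint's range is limited). The gripper opens to 85 mm and grips with 20 to 120 N. Pads are 22 mm wide; open, the fingers measure 114 mm over their backs; the gripper's body (76 mm by 85 mm) begins 54 mm behind the grasp point. The pads swing forward as they close: fully open they stand 13 mm farther back than shut.
Start: joints at [1.195, 0.689, -0.195, 1.565, 0.157, 0.902, -0.215], TCP at [249.047, -573.262, 231.317] pointing down, gripper open.
Joint ranges: [-3.01, 3.01], [-0.46, 2.08], [-1.47, 1.51], [0.13, 2.56], [-1, 4.14], [0.04, 2.09], [-2.66, 2.66]. Speed limits (rad/s): [2.57, 2.57, 3.14, 3.14, 3.14, 3.14, 3.14].

INTERFACE

Orientations are given as a rotation vector (axis times angle).
In Python, from cell import observe, grab_frame, camera_info, sign_off gives the robot as it stands.
- The arm moves only by the shell command python3 -m crank 'ROWS' [FORCE]. ROWS is JSON, a list of rows, each an object of numbers: "jaw": the finger opening in m, from 0 to 0.0854; "dx", "dy", "dz": the shift along the tool's x, y, z in m; "ax", "ay", "az": the turn, a rotation vector about the tool's x, y, z in rad. In form: [{"jaw": .., "dx": .., "dy": .., "dz": .., "ax": .., "ay": .., "az": ..}, ...]. A call has 1 to 20 rows; each row shifts and turns the commanded pose from where the row before left it, along the tool's axes as they then stand; what a row does not reach is not made up. A row lasts 1/8 s, in which the tool goes at most 62.5 mm and 10.7 degrees, less where a joint would pass 70% of its speed; a pose out of reach is approached as far as the arm can. A call is refused whole if a number of a shift passes 0.0625 or a number of a turn 0.188, either way. A call with a gripper value outside its range is refused whole. The fingers move at their own pace and stop on an object; FORCE is the grip in N (left out, the last holds). Time passes only in rows, so rows that do not move let the fingers close. It gives the time, the measured TCP pose, the force, the opening and the grip force at its end, in the units of the state.
- observe(): the state, without advancing time (a new reading comes with each control period).
- grab_frame(name): name is "side" or "top" or "wrist"; returns the picture (480x640x3 uint8, blue, green, red); there is no depth.
- camera_info(name): a dict with "mtx" (3x3 intrinsics, pixels), "world_to_cam" (4x4, takes a point from world to camera coordinates). Camera axes: x right, y up, looking along -z (the intrinsics and any distortion apply to the point x, -y, -z); pixel columns grow to the right and rows downward; lengths in mm; the calibration is good to about 2 mm. The wrist camera is an equidistant fisheye: a pixel r from the principal point sees the ray r / f radians off the axis. A picture is of the moment at which its call begins: read the wrist's pose just before it. camera_info takes no time and is no camera call; for the wrist camera it gives the pose at the moment of the call.
- sign_off(): hands the job in; it is judged then, once.
The state is a dict: "clock": time; "q": joint angles; "joint_velocities": joint speeds; "effort": joint torques, N m; "ee_pos": TCP position; "tcp_rot": TCP orientation; "contact_force": force on the tool from outside, world axes, zero at the start; "torque": the same for the moment, N m; "finger_gap": finger opening in mm; "grasp_force": force on a finger pad.
Only numpy, scipy, OpenCV 4.12 (cv2) and the standard library are available. Lean on these libraries where they do the work, as an engineer would, in place of code of your own. Each camera call takes 0.05 s, during which the arm holds its last target. There are 200 camera calls.

TASK

The grinding stone on the pottery bench is due for a change: slacken the wing nut that holds the round stone by a good sixth of a turn or more, then let go of it. It has a left-hand thread. Leave the wing nut of the square plaster mould tight as it is.

Things in the scene. Friction and masses are not known exactly. Their poses are not given: they have to be found in the camera images.
- grinder_nut (a joint): Turn of the grinder's wing nut, rad. 0 is tight, against a hard stop, as at the start. It has a left-hand thread: it grows as the nut turns clockwise seen from above and can reach 2.6; anticlockwise only tightens it. It takes about 0.15 N m to turn, stays where it is left and does not rise noticeably.
- grinder_nut_grip (a point): Steel wing nut on the fixed bench grinder (grey box, 192 mm steel pan, 150 mm round stone lying flat, top 110 mm above the bench). Bar 76 mm long, 14 thick, its flat-sided middle 34 long and 24 high. Point: on the upright axis, half-way up the middle, 150 mm above the bench, nothing thicker for 30 mm below. x along the wings, y across the 14 mm, z up. Loose ware up to 130 mm tall around.
- mould_nut (a joint): Turn of the mould's wing nut, rad. 0 is tight, as at the start; ordinary right-hand thread, grows as it turns anticlockwise seen from above. To be left alone.
- mould_nut_grip (a point): Like wing nut on the bystander: a fixed square white plaster mould, 115 mm wide, on a wooden board, under a square steel plate. Bar 76 mm long, 14 thick, its flat-sided middle 34 long and 24 high. Point: on the upright axis, half-way up the middle, 135 mm above the bench, nothing thicker for 30 mm below. x along the wings, y across the 14 mm, z up. Mould and grinder may swap sides.
Things that resemble listed ones, but are neither listed nor needed, are in the scene too. What is shaped like the part that bears grinder_nut but red or turquoise is not meant.

How it is judged (in metres and radians):
At the end, for the whole second after the job is handed in: The grinder's wing nut stands at least 55 degrees (0.96 rad) clockwise of its tight start, at rest and released, and the mould's wing nut is within 10 degrees (0.17 rad) of tight (value of joint grinder_nut above 0.96 rad and velocity of joint grinder_nut between -0.1 and 0.1 rad/s and value of joint mould_nut below 0.17 rad); the robot touches nothing.
It fails at once if the mould's wing nut is slackened by more than 10 degrees (value of joint mould_nut above 0.17 rad).
It also fails if it takes over 29 s, if anything falls off the work surface, if the arm or the gripper's body presses on something with over 40 N, if the wrist force passes 120 N, or if a joint passes its speed limit or range.

## Working session

There is one attempt and no reset: what is moved stays moved. The work goes in short steps, Python scripts to look and compute and a shell command to move; the robot and the scene stay as the last step left them, time stands still between calls to the robot, and variables do not carry over. Pictures are saved under pics/ and viewed, at most 10 in all, crops included, and the job is handed in when it is done.

```bash
mkdir -p pics; ls; python3 - <<'E'
from cell import *
import cv2
print(observe())
for n in ("top","side"):
    cv2.imwrite(f"pics/{n}0.png",grab_frame(n)); c=camera_info(n); print(n,c)
E
```

```text
pics
{'clock': 0.0, 'q': array([ 1.1947622 ,  0.69001907, -0.19451186,  1.56638362,  0.15726211,
        0.90250216, -0.21508559]), 'joint_velocities': array([ 2.43926920e-04, -1.66980877e-05,  1.97714267e-03, -6.26897643e-04,
       -2.36868020e-03, -6.07570077e-04,  1.51120037e-03]), 'effort': array([ 1.81252299e-04, -5.39615929e+01, -1.26652893e+00, -1.58541977e+01,
        8.97476217e-03,  9.51760303e-03, -2.72487722e-05]), 'ee_pos': array([ 248.72568162, -572.63811803,  230.45155431]), 'tcp_rot': array([-3.07401890e+00, -6.39012486e-01,  7.83416474e-04]), 'contact_force': array([ 0.48088296, -0.60683131, -0.76697901]), 'torque': array([ 4.40668617e-02, -7.26588692e-03,  3.20345865e-05]), 'grasp_force': 0.0, 'finger_gap': 85.40141878429851}
top {'mtx': array([[547.92536225,   0.        , 328.15049305],
       [  0.        , 547.92536225, 241.25456869],
       [  0.        ,   0.        ,   1.        ]]), 'world_to_cam': array([[ 1.10376048e-01, -9.93882847e-01,  3.74370724e-03,
        -1.37440925e+02],
       [ 9.70940483e-01,  1.08631418e-01,  2.13245854e-01,
        -4.36768316e+02],
       [-2.12348080e-01, -1.99023176e-02,  9.76991397e-01,
        -1.06348923e+03],
       [ 0.00000000e+00,  0.00000000e+00,  0.00000000e+00,
         1.00000000e+00]])}
side {'mtx': array([[451.74109119,   0.        , 317.83463058],
       [  0.        , 451.74109119, 236.18037318],
       [  0.        ,   0.        ,   1.        ]]), 'world_to_cam': array([[-9.65586498e-01, -2.59838750e-01, -1.12489077e-02,
         3.85791509e+02],
       [ 1.76739114e-01, -6.87281824e-01,  7.04561552e-01,
        -2.06324922e+02],
       [-1.90803563e-01,  6.78327000e-01,  7.09553720e-01,
        -9.57175823e+02],
       [ 0.00000000e+00,  0.00000000e+00,  0.00000000e+00,
         1.00000000e+00]])}
```

View pics/top0.png

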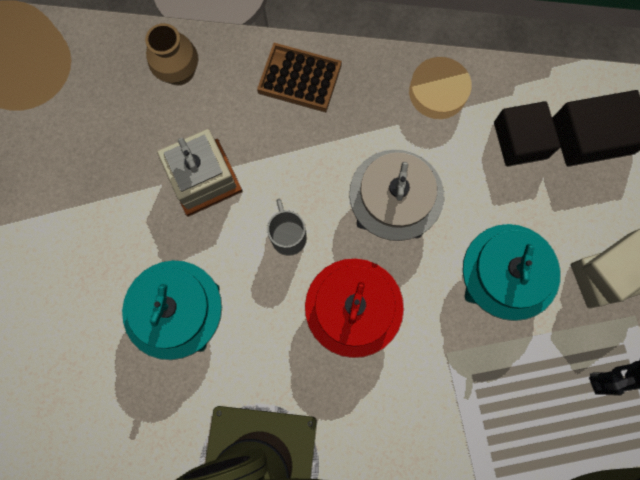

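View pics/side0.png

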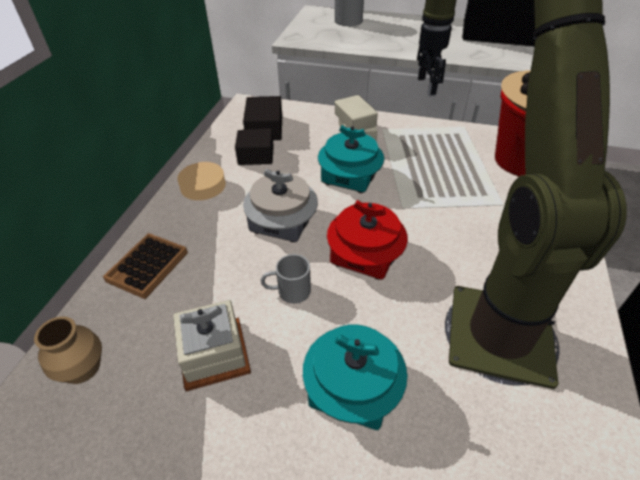

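Top view, candidates for the nut: grey grinder with round stone (401,182), red lookalike (356,303), turquoise (160,305) and (525,262), mould nut (188,158). By the description I choose the grey one at (401,182), which is at (280,183) in the side view. Next I'll check it in a close crop.

```bash
cat > h.py <<'E'
import numpy as np
from cell import *
def ray(n,uv):
    c=camera_info(n); T=np.array(c["world_to_cam"]); K=np.array(c["mtx"])
    x=(uv[0]-K[0,2])/K[0,0]; y=(uv[1]-K[1,2])/K[1,1]
    if n=="wrist":
        r=np.hypot(x,y); s=np.sin(r)/max(r,1e-9); d=np.array([x*s,-y*s,-np.cos(r)])
    else: d=np.array([x,-y,-1.])
    R=T[:3,:3]; return -R.T@T[:3,3], R.T@d
def onz(n,uv,z):
    o,d=ray(n,uv); return o+d*(z-o[2])/d[2]
E
python3 - <<'E'
import cv2,numpy as np
from h import *
a=cv2.imread("pics/top0.png")[135:245,345:455]; b=cv2.imread("pics/side0.png")[150:240,235:325]
r=lambda i:cv2.resize(i,(400,400),interpolation=cv2.INTER_CUBIC)
cv2.imwrite("pics/crop.png",np.hstack([r(a),r(b)]))
print(onz("top",(401,182),150),onz("side",(280,182),150))
E
```

```text
[ 555.62325523 -213.89306503  150.        ] [ 544.92026445 -196.1255563   150.        ]
```

View pics/crop.png

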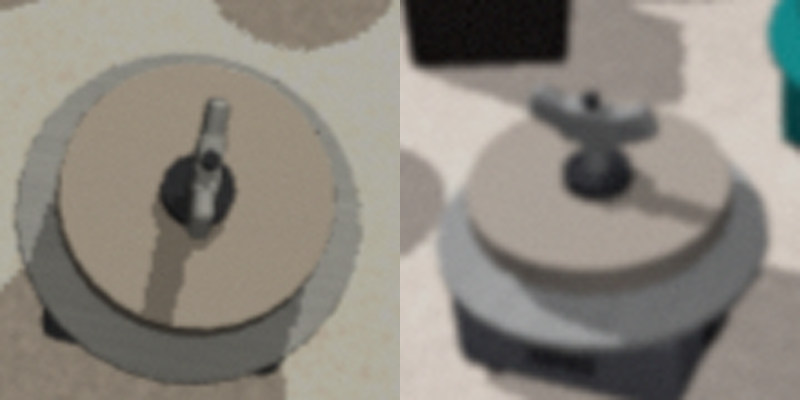

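The crop shows the grey box and pan with a pale round stone and steel wing nut, so it is the right one. In the top view the wings run from (405,162.5) to (400,199) with the centre at (402.5,180). In the side view they run from (266.5,172.5) to (291,177).

```bash
cat >> h.py <<'E'
from scipy.spatial.transform import Rotation as Rn
def tri(a,b):
    (o,d),(p,e)=ray("top",a),ray("side",b)
    A=np.c_[d,-e]; s=np.linalg.lstsq(A,p-o,rcond=None)[0]
    return (o+d*s[0]+p+e*s[1])/2, np.linalg.norm(o+d*s[0]-p-e*s[1])
def to(target,barang=None):
    s=observe(); R=Rn.from_rotvec(s["tcp_rot"]); print("tool",s["ee_pos"].round(1),"z",R.as_matrix()[:,2].round(3))
    print("shift in tool axes",R.inv().apply(np.array(target)-s["ee_pos"]).round(1))
    if barang is not None:
        X=R.as_matrix()[:,0]; xa=np.arctan2(X[1],X[0])
        dl=(barang-xa+np.pi/2)%np.pi-np.pi/2
        print("xang",xa,"az needed (tool x along bar)",-dl, "q7",s["q"][6])
E
python3 - <<'E'
from h import *
c=tri((402.5,180),(279,176)); e1=tri((405,162.5),(266.5,172.5));e2=tri((400,198.5),(291,177))
print(c,e1,e2)
p,q=onz("top",(405,162.5),160),onz("top",(400,198.5),160);v=p-q
print(p,q,v); ang=np.arctan2(v[1],v[0]); print(ang)
to([*c[0][:2],260],ang)
E
```

```text
(array([ 556.6155418 , -216.37703305,  151.77383813]), np.float64(4.997924118768293)) (array([ 589.72630803, -217.9144039 ,  155.39834231]), np.float64(6.187745409927247)) (array([ 521.92391479, -214.03155447,  155.82366866]), np.float64(1.0896537351869153))
[ 591.23300058 -217.15043553  160.        ] [ 520.0394044  -213.62929834  160.        ] [71.19359618 -3.52113718  0.        ]
-0.049418353539248734
tool [ 248.7 -572.7  230.6] z [-0.001  0.002 -1.   ]
shift in tool axes [ 424.4 -204.2  -29.1]
xang 0.40983499042448807 az needed (tool x along bar) 0.45925334396373674 q7 -0.2151045886173103
```

```bash
python3 -m crank '[{"jaw":0.0854,"dz":-0.03},{"dx":0.05,"dy":-0.024},{"dx":0.05,"dy":-0.024},{"dx":0.05,"dy":-0.024},{"dx":0.05,"dy":-0.024},{"dx":0.05,"dy":-0.024},{"dx":0.05,"dy":-0.024},{"dx":0.05,"dy":-0.024},{"dx":0.05,"dy":-0.024},{"dx":0.024,"dy":-0.012},{"az":0.153},{"az":0.153},{"az":0.153},{}]' 60
python3 - <<'E'
from h import *; import cv2
to([556,-216,260],-0.05)
c=camera_info("wrist"); print(c["mtx"]); 
T=np.array(c["world_to_cam"]);K=np.array(c["mtx"])
def proj(p):
    q=T[:3,:3]@p+T[:3,3]; q=q*[1,-1,-1]; r=np.hypot(q[0],q[1]); k=np.arctan2(r,q[2])/r; return K[0,0]*k*q[0]+K[0,2],K[1,1]*k*q[1]+K[1,2]
print(proj(np.array([556,-216,150.])),"pos",-T[:3,:3].T@T[:3,3])
cv2.imwrite("pics/w1.png",grab_frame("wrist"))
E
```

```text
tool [ 248.7 -572.7  230.6] z [-0.001  0.002 -1.   ]
shift in tool axes [ 424.  -204.8  -29.1]
xang 0.40983499042448807 az needed (tool x along bar) 0.45983499042448805 q7 -0.2151045886173103
[[371.64829954   0.         317.17174929]
 [  0.         371.64829954 239.79104183]
 [  0.           0.           1.        ]]
(np.float64(88.62958569740312), np.float64(-204.90167447244735)) pos [ 324.43762046 -539.13969888  373.14845644]invalid input at $[0]: expected keys jaw, dx, dy, dz, ax, ay, az
```

View pics/w1.png

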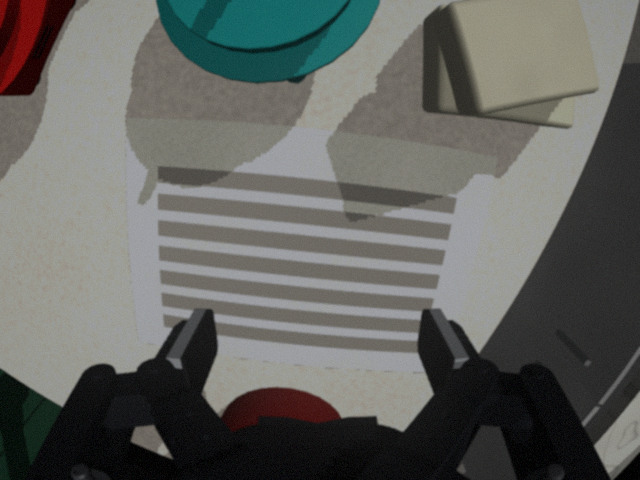

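The move was refused because every row needs all seven keys, so the arm still stands at the start. The wrist view shows the fingers at (200,340) and (435,340) over the drain board. I'll retype it with full rows.

```bash
python3 -m crank '[{"jaw":0.0854,"dx":0,"dy":0,"dz":-0.03,"ax":0,"ay":0,"az":0},{"jaw":0.0854,"dx":0.05,"dy":-0.024,"dz":0,"ax":0,"ay":0,"az":0},{"jaw":0.0854,"dx":0.05,"dy":-0.024,"dz":0,"ax":0,"ay":0,"az":0},{"jaw":0.0854,"dx":0.05,"dy":-0.024,"dz":0,"ax":0,"ay":0,"az":0},{"jaw":0.0854,"dx":0.05,"dy":-0.024,"dz":0,"ax":0,"ay":0,"az":0},{"jaw":0.0854,"dx":0.05,"dy":-0.024,"dz":0,"ax":0,"ay":0,"az":0},{"jaw":0.0854,"dx":0.05,"dy":-0.024,"dz":0,"ax":0,"ay":0,"az":0},{"jaw":0.0854,"dx":0.05,"dy":-0.024,"dz":0,"ax":0,"ay":0,"az":0},{"jaw":0.0854,"dx":0.05,"dy":-0.024,"dz":0,"ax":0,"ay":0,"az":0},{"jaw":0.0854,"dx":0.024,"dy":-0.012,"dz":0,"ax":0,"ay":0,"az":0},{"jaw":0.0854,"dx":0,"dy":0,"dz":0,"ax":0,"ay":0,"az":0.153},{"jaw":0.0854,"dx":0,"dy":0,"dz":0,"ax":0,"ay":0,"az":0.153},{"jaw":0.0854,"dx":0,"dy":0,"dz":0,"ax":0,"ay":0,"az":0.153},{"jaw":0.0854,"dx":0,"dy":0,"dz":0,"ax":0,"ay":0,"az":0}]' 60
cat >> h.py <<'E'
def wproj(p):
    c=camera_info("wrist");T=np.array(c["world_to_cam"]);K=np.array(c["mtx"])
    q=T[:3,:3]@np.array(p,float)+T[:3,3]; q=q*[1,-1,-1]; r=np.hypot(q[0],q[1]); k=np.arctan2(r,q[2])/r; return K[0,0]*k*q[0]+K[0,2],K[1,1]*k*q[1]+K[1,2]
E
python3 - <<'E'
from h import *; import cv2
to([556,-216,260],-0.05)
print(wproj([556,-216,150]))
cv2.imwrite("pics/w2.png",grab_frame("wrist"))
E
```

```text
clock: 1.9
ee_pos: [556.5, -217.0, 261.0]
tcp_rot: [3.14, -0.074, -0.001]
contact_force: [0.8, 0.6, 0.6]
finger_gap: 85.2
grasp_force: 0.0
tool [ 556.5 -217.   261. ] z [-0.001 -0.    -1.   ]
shift in tool axes [-0.5 -1.   1. ]
xang -0.047347529995822264 az needed (tool x along bar) 0.002652470004177676 q7 -1.3505728220858024
(np.float64(316.7556937194581), np.float64(235.58893225643783))
```

View pics/w2.png

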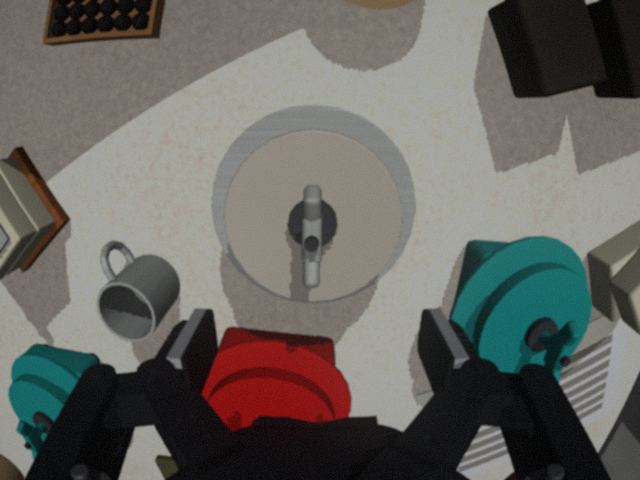

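The wrist view shows the nut centred below, with its wings from (313,186) to (311,288), so the bar's middle is near (312,237). The nearest ware, the mug at (140,300), is clear. I'll refine and then descend.

```bash
python3 - <<'E'
from h import *
p,q=onz("wrist",(313,186),158),onz("wrist",(311,288),158)
v=p-q; c=(p+q)/2; print(p,q,c,np.linalg.norm(v))
to([c[0],c[1],133],np.arctan2(v[1],v[0]))
print(onz("wrist",(311.5,242),168))
E
```

```text
[ 593.68584038 -215.19169924  158.        ] [ 518.38662172 -210.10761733  158.        ] [ 556.03623105 -212.64965829  158.        ] 75.4706580002679
tool [ 556.5 -217.   261.1] z [-0.001 -0.    -1.   ]
shift in tool axes [ -0.6  -4.4 128.1]
xang -0.04610578218121338 az needed (tool x along bar) 0.021310286762203923 q7 -1.3495770758158536
[ 557.54769244 -212.56819526  168.        ]
```

```bash
python3 -m crank '[{"jaw":0.0854,"dx":0,"dy":-0.004,"dz":0.03,"ax":0,"ay":0,"az":0.02},{"jaw":0.07,"dx":0,"dy":0,"dz":0.03,"ax":0,"ay":0,"az":0},{"jaw":0.07,"dx":0,"dy":0,"dz":0.03,"ax":0,"ay":0,"az":0},{"jaw":0.07,"dx":0,"dy":0,"dz":0.02,"ax":0,"ay":0,"az":0},{"jaw":0.07,"dx":0,"dy":0,"dz":0.017,"ax":0,"ay":0,"az":0},{"jaw":0.03,"dx":0,"dy":0,"dz":0,"ax":0,"ay":0,"az":0},{"jaw":0.03,"dx":0,"dy":0,"dz":0,"ax":0,"ay":0,"az":0},{"jaw":0.005,"dx":0,"dy":0,"dz":0,"ax":0,"ay":0,"az":0},{"jaw":0.005,"dx":0,"dy":0,"dz":0,"ax":0,"ay":0,"az":0},{"jaw":0.005,"dx":0,"dy":0,"dz":0,"ax":0,"ay":0,"az":0},{"jaw":0.005,"dx":0,"dy":0,"dz":0,"ax":0,"ay":0,"az":0}]' 60
python3 -c "
from h import *
s=observe();print(s['q'],s['torque'],s['contact_force'])"
```

```text
clock: 3.32
ee_pos: [557.5, -213.2, 135.4]
tcp_rot: [3.139, -0.108, 0.003]
contact_force: [-1.6, 1.3, 6.0]
finger_gap: 12.7
grasp_force: 60.2
[ 0.30642787  0.7742968  -0.03219317  1.7456825   0.03855157  0.62036836
 -1.38736889] [0.17057547 0.15521574 0.08308268] [-1.57863518  1.26431864  6.03205013]
```

Gripped at 12.7 mm with little force. Now I'll turn it clockwise seen from above, which is +az.

```bash
python3 -m crank '[{"jaw":0.005,"dx":0,"dy":0,"dz":0,"ax":0,"ay":0,"az":0.115},{"jaw":0.005,"dx":0,"dy":0,"dz":0,"ax":0,"ay":0,"az":0.115},{"jaw":0.005,"dx":0,"dy":0,"dz":0,"ax":0,"ay":0,"az":0.115},{"jaw":0.005,"dx":0,"dy":0,"dz":0,"ax":0,"ay":0,"az":0.115},{"jaw":0.005,"dx":0,"dy":0,"dz":0,"ax":0,"ay":0,"az":0.115},{"jaw":0.005,"dx":0,"dy":0,"dz":0,"ax":0,"ay":0,"az":0.115},{"jaw":0.005,"dx":0,"dy":0,"dz":0,"ax":0,"ay":0,"az":0.115},{"jaw":0.005,"dx":0,"dy":0,"dz":0,"ax":0,"ay":0,"az":0.115},{"jaw":0.005,"dx":0,"dy":0,"dz":0,"ax":0,"ay":0,"az":0.115},{"jaw":0.005,"dx":0,"dy":0,"dz":0,"ax":0,"ay":0,"az":0.115},{"jaw":0.005,"dx":0,"dy":0,"dz":0,"ax":0,"ay":0,"az":0},{"jaw":0.005,"dx":0,"dy":0,"dz":0,"ax":0,"ay":0,"az":0}]' 60
python3 -c "
from h import *
s=observe();print(s['q'],s['torque'],s['contact_force']);to([557,-213,135],-.05)"
```

```text
clock: 4.82
ee_pos: [556.5, -214.4, 135.4]
tcp_rot: [2.574, -1.8, 0.002]
contact_force: [-1.9, -1.6, 6.7]
finger_gap: 13.3
grasp_force: 60.3
[ 0.12748195  0.79779373  0.28894598  1.75638448 -0.34776777  0.63690644
 -2.17581054] [-0.19028505  0.54438197 -0.14831852] [-1.91868837 -1.58842133  6.69723341]
tool [ 556.5 -214.4  135.4] z [ 0.    -0.002 -1.   ]
shift in tool axes [-1.2 -0.9  0.4]
xang -1.2205562812016733 az needed (tool x along bar) -1.170556281201673 q7 -2.1758105424799723
```

Turned about 1.15 rad. There is room for a little more as margin, then I'll open and rise.

```bash
python3 -m crank '[{"jaw":0.005,"dx":0,"dy":0,"dz":0,"ax":0,"ay":0,"az":0.1},{"jaw":0.005,"dx":0,"dy":0,"dz":0,"ax":0,"ay":0,"az":0.1},{"jaw":0.005,"dx":0,"dy":0,"dz":0,"ax":0,"ay":0,"az":0},{"jaw":0.07,"dx":0,"dy":0,"dz":0,"ax":0,"ay":0,"az":0},{"jaw":0.07,"dx":0,"dy":0,"dz":0,"ax":0,"ay":0,"az":0},{"jaw":0.07,"dx":0,"dy":0,"dz":0,"ax":0,"ay":0,"az":0},{"jaw":0.07,"dx":0,"dy":0,"dz":0,"ax":0,"ay":0,"az":0},{"jaw":0.07,"dx":0,"dy":0,"dz":-0.02,"ax":0,"ay":0,"az":0},{"jaw":0.07,"dx":0,"dy":0,"dz":-0.04,"ax":0,"ay":0,"az":0},{"jaw":0.07,"dx":0,"dy":0,"dz":-0.04,"ax":0,"ay":0,"az":0},{"jaw":0.07,"dx":0,"dy":0,"dz":-0.03,"ax":0,"ay":0,"az":0},{"jaw":0.07,"dx":0,"dy":0,"dz":0,"ax":0,"ay":0,"az":0},{"jaw":0.07,"dx":0,"dy":0,"dz":0,"ax":0,"ay":0,"az":0}]'
python3 - <<'E'
from h import *; import cv2
cv2.imwrite("pics/w3.png",grab_frame("wrist")); to([557,-213,260],-.05)
E
```

```text
clock: 6.45
ee_pos: [556.4, -212.8, 263.6]
tcp_rot: [2.383, -2.046, -0.002]
contact_force: [-1.0, -0.1, -0.2]
finger_gap: 69.9
grasp_force: 0.0
tool [ 556.2 -212.7  263.2] z [-0.002  0.001 -1.   ]
shift in tool axes [ 0.4 -0.8  3.2]
xang -1.4190444505998108 az needed (tool x along bar) -1.3690444505998105 q7 -2.3886341359436125
```

View pics/w3.png

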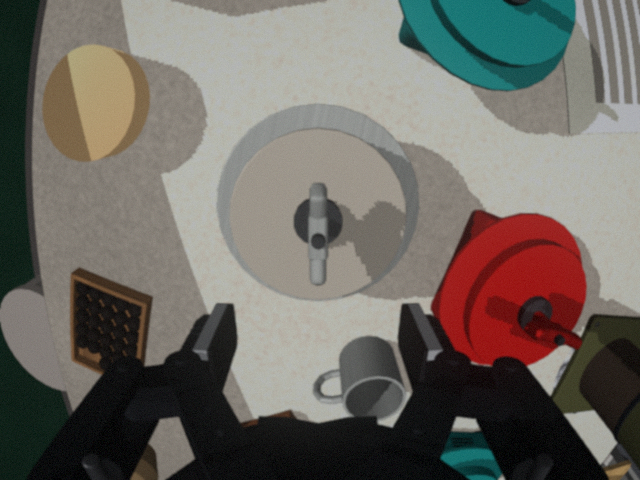

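The bar stays aligned with the tool, running from (318,184) to (318,284). The tool turned 1.35 rad, so the nut stands about 1.35 rad clockwise, released and clear of the gripper.

```bash
python3 -c "
from cell import *
print(sign_off())"
```

```text
the job is handed in; nothing more can be done
None
```

I slackened the grinder's wing nut about 1.35 rad (77°) clockwise and let go of it. The mould nut was not touched, and the job was handed in at about 6.5 s; no verdict came back.

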